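# Latch the pen gate back and bring out the sleeve

## Robot

A 6-joint arm with a two-finger parallel gripper is mounted at the origin on a cart in front of the work surface, level with it; the furniture and walls round the work are solid. World frame = base frame: x ahead of the robot, y to its left, z up, the work surface at z = 0. Lengths are in m, angles in rad, forces in N, time in s.
With the tool pointing down it reaches from about 0.375 to 0.925 m from the base axis. Payload 5.7 kg.
Tool frame: the origin (TCP) lies midway between the tips of the shut fingers; the grasp point (between the pads) lies 19 mm behind it; z points along the fingers, y is the line along which they close (so a half turn about z gives the same grasp; the last joint's range is limited). The gripper opens to 88 mm and grips with 3 to 60 N. Pads are 20 mm wide; open, the fingers measure 115 mm over their backs; the gripper's body (75 mm by 178 mm) begins 61 mm behind the grasp point.
Start: joints at [-1.39, 0.359, 1.51, -0, 1.272, -0.115], TCP at [0.175, -0.574, 0.19] pointing down, gripper open.
Joint ranges: [-2.97, 2.97], [-1.01, 2.36], [0.21, 2.38], [-0.96, 4.11], [0.2, 2.71], [-2.98, 2.98]. Speed limits (rad/s): [2.39, 2.39, 3.14, 3.14, 3.14, 3.14].

## Interface

Orientations are given as a unit quaternion [x, y, z, w].
In Python, from bench import move_ptp, servo_line, goto_joints, move_gripper, sleep, inverse_kinematics, capture, PlanningError, close_job, spot_in, silhouettes, current_clock, current_joint_pos, current_qvel, current_joint_torque, current_position, current_orientation, current_force, current_torque, current_finger_gap, current_grip_force gives the robot as it stands. Calls block until the motion is done:
- move_ptp(position, orientation): joint-space move of the TCP to a pose.
- servo_line(position, orientation=None, rate=0.15, contact_N=None): straight line of the TCP; orientation=None keeps the orientation; rate is the mean speed in m/s. With contact_N (N) it stops when the force on the tool has changed by that much, and returns True; else False.
- goto_joints(angles): joint-space move.
- move_gripper(opening): finger opening in m; the grip force is fixed at half the most; returns when the fingers have stopped.
- sleep(seconds).
- inverse_kinematics(position, orientation): joint angles nearest the present ones, or None.
- capture(name): name is "scene" or "top" or "wrist"; returns a dict with "image" (420x560x3 uint8, blue, green, red), "range_z" (420x560 float32, m along the optical axis (not along the pixel's ray), 0 where there is no reading), "intrinsics" (3x3 intrinsics, pixels), "R" (3x3) and "t" (3): a world point X has camera coordinates R X + t. Camera axes: x right, y down, z forward; pixel columns grow to the right and rows downward; lengths in m; the calibration is good to about 2 mm. A picture is of the moment at which its call begins.
A pose or a line that the arm cannot do raises PlanningError and nothing moves.
- close_job(): hands the job in; it is judged then, once.
Trained networks look in the newest picture that a camera, given by its name, has taken for a name from the list of things; names that differ only in an ending like _2 or _b are one class to them, and where a whole thing is asked for, a point or a joint stands for the part that bears it (a point fixed in the world has none). Each returns a list of dicts, best first, with "conf" (0 to 1); they miss things now and then, are a little off and sometimes report something else, mostly with a low value. They report only what shows in the picture. A call takes as long as a camera call.
- spot_in(camera, query): "xy" ([column, row] in pixels, amid what is visible of it).
- silhouettes(camera, query): "region" (420x560 bool, what is visible of it) and "xy" ([column, row] in pixels, amid what is visible of it).
Readings, each from a call of its own:
- current_clock(): time.
- current_joint_pos(): joint angles.
- current_qvel(): joint speeds.
- current_joint_torque(): joint torques, N m.
- current_position(): TCP position.
- current_orientation(): TCP orientation.
- current_force(): force on the tool from outside, world axes, zero at the start.
- current_torque(): the same for the moment, N m.
- current_finger_gap(): finger opening in m.
- current_grip_force(): force on a finger pad.
Only numpy, scipy, OpenCV 4.12 (cv2) and the standard library are available. Lean on these libraries where they do the work, as an engineer would, in place of code of your own. Each camera call takes 0.05 s, during which the arm holds its last target. There are 200 camera calls.

## Task

Open the small steel pen: lift the gate's latch bar over its catch, swing the gate to the left until the bar can drop into the second keeper on the curved rail, and let it drop in there so that the gate is held open; do not force the bar against the lugs. Then take out the steel sleeve that was shut in under the gate and stand it upright on the bare bench, leaving the gate latched back and the other things where they lie.

Things in the scene. Friction and masses are not known exactly. Their poses are not given: they have to be found in the camera images.
- pen: Low welded steel store pen, fixed. Origin: on the gate's vertical hinge axis, at bench height; x runs along the shut gate, y to the side it opens to (robot's left), z up. Its 8 mm base plate spans x -32..232, y -42..42 mm; gate post 32 thick, 78 high at the origin. The sleeve stands on the plate at x 95, y 0 between four pins (8 thick, 12 high, at x 95+-22, y +-22).
- gate (a joint): Swing of the gate, rad, about the pen's origin: 0 shut (along the pen's x), growing anticlockwise from above (to the left), range -0.03 to 1.62. A flat ladder frame from 10 to 165 mm from the axis, 56 wide, top 60 above the bench, 8 over the sleeve. Turns with light friction (about 1 N at the knob) and stays where it is left.
- latch (a joint): Tilt of the latch bar, rad, tip up positive: 0 level, as in either keeper; -0.08 hanging free on its stop; 0.1 on a low lug; 0.36 upper stop. Steel bar 12 wide, 10 high, about 160 g, along the gate's middle, pivot 30 mm from the gate axis, 78 above the bench; tip 205 mm from the gate axis. Falls by its weight. At 0.15 to 0.33 it clears the low lugs but meets the tall one.
- bar: The flat steel of the latch bar, without stem and knob. Origin: on the pivot, at the bar's middle height; x runs along the bar to the tip, 175 mm away, z up. It is not to be forced: 25 N of the bar against a keeper lug (about 35 N of the hand at the knob) counts as straining it; the light push at which the gate plainly stops is enough.
- knob (a point): Centre of the black ball knob, 24 mm across, on a 10 mm stem on top of the latch bar: 105 mm from the bar's pivot along the bar and 32 above the bar's middle line, so 135 mm from the gate's axis and 110 above the bench when the bar is level. Its x axis points along the bar to the tip.
- first_keeper (a point): Middle of the floor of the first keeper, which holds the shut gate: fixed on the pen's x axis 194 mm from its origin, floor 73 above the bench. Slot 18 wide between two catch lugs, each 9 thick, rising 16 above the floor.
- rail_mid (a point): Point on top of the pen's curved rail (22 wide, 8 high, radius 194 mm about the pen's origin) at 1.32 rad of swing; its x, y, z axes are the pen's. The second keeper is clamped somewhere on the rail between 1.11 and 1.53 rad; unmeasured: look or feel. Floor 73 above the bench, slot 22 wide; near lug rises 16 above the floor, far lug, to 145 above the bench, springs back (4 N/mm, 8 mm).
- sleeve_mid (a point): Centre of the grey steel sleeve, a plain ring-like tube 50 mm outside, 36 high, 300 g, standing upright (z along its bore) on the pen's 8 mm base plate under the gate; the centre is 18 above its underside.
- bearing: Bystander: small ball bearing, 45 across, 14 high, lying on the bench between the gate and the curved rail. Origin: centre of its underside.
- nut: Bystander: large hexagon nut, 52 across, 24 high, lying on the bench beyond the curved rail or near it. Origin: centre of its underside.
- tape: Bystander: tape measure, 33x75x59, standing on the bench at the left. Origin: centre of its underside.
- tin: Bystander: round tin with a push lid, 71 across, 75 high, standing on the bench at the right. Origin: centre of its underside.

How it is judged:
By the outcome, as a careful person would: the job done as asked, in the order asked, and still so for the second after the job is handed in, with the robot touching nothing.
It also fails if it takes over 56 s, if anything falls off the work surface, if the arm or the gripper's body presses on something with over 40 N, if the wrist force passes 120 N, or if a joint passes its speed limit or range.

## Working session

There is one attempt and no reset: what is moved stays moved. The work goes in short steps, each a Python script; the robot and the scene stay as the last script left them, time stands still between calls to the robot, and variables do not carry over. Pictures are saved under pics/ and viewed, at most 10 in all, crops included, and the job is handed in when it is done.

```bash
ls; mkdir -p pics
cat > h.py <<'E'
import numpy as np, cv2
from bench import *
def w(c,u,v,z=None):
    K=np.array(c["intrinsics"]);R=np.array(c["R"]);t=np.array(c["t"])
    d=np.linalg.inv(K)@[u,v,1]
    if z is None: return R.T@(d*c["range_z"][int(v),int(u)]-t)
    o=-R.T@t; r=R.T@d
    return o+r*(z-o[2])/r[2]
def cloud(c):
    K=np.array(c["intrinsics"]);R=np.array(c["R"]);t=np.array(c["t"])
    Z=c["range_z"];v,u=np.mgrid[:Z.shape[0],:Z.shape[1]]
    P=np.stack([(u-K[0,2])/K[0,0]*Z,(v-K[1,2])/K[1,1]*Z,Z],-1)
    P=(P-t)@R; P[Z<=0]=np.nan
    return P
E
python3 - <<'E'
from h import *
for n in ("top","scene"):
    c=capture(n); cv2.imwrite(f"pics/{n}0.png",c["image"])
    P=cloud(c); np.savez(n+"0.npz",**{k:np.array(c[k]) for k in c})
    for q in ["pen","gate","bar","knob","bearing","nut","tape","tin","sleeve_mid"]:
        r=spot_in(n,q)
        for k in r[:2]:
            u,v=k["xy"]; print(n,q,round(k["conf"],2),np.round(k["xy"]),P[int(v),int(u)].round(3))
    z=c["range_z"]; print((z<=0).mean(), (-np.array(c["R"]).T@c["t"]).round(3))
print(current_clock(),current_orientation(),current_force())
E
```

```text
pics
top pen 0.97 [267. 223.] [0.559 0.044 0.06 ]
top gate 0.57 [272. 222.] [0.559 0.025 0.08 ]
top knob 0.49 [273. 213.] [0.609 0.023 0.011]
top bearing 0.42 [254. 217.] [0.591 0.095 0.011]
top nut 0.61 [228. 195.] [0.673 0.196 0.03 ]
top tape 0.56 [155. 245.] [0.468 0.455 0.057]
top tin 0.78 [398. 227.] [ 0.556 -0.438  0.069]
0.0040943877551020405 [ 0.164 -0.003  1.903]
scene pen 0.72 [260. 232.] [0.593 0.055 0.003]
scene gate 0.86 [278. 210.] [0.558 0.013 0.08 ]
scene knob 0.7 [265. 201.] [0.605 0.016 0.089]
scene knob 0.45 [261. 233.] [0.589 0.06  0.003]
scene bearing 0.62 [253. 240.] [0.588 0.093 0.003]
scene nut 0.67 [209. 241.] [0.687 0.17  0.007]
scene tape 0.88 [193. 359.] [0.446 0.48  0.055]
scene tape 0.37 [261. 234.] [0.587 0.059 0.002]
scene tin 0.64 [259. 232.] [0.593 0.06  0.004]
scene tin 0.63 [362. 136.] [ 0.545 -0.418  0.066]
scene sleeve_mid 0.74 [270. 218.] [0.588 0.014 0.027]
scene sleeve_mid 0.66 [260. 231.] [0.596 0.055 0.006]
0.0042729591836734694 [-0.091  0.825  1.2  ]
1.0 [ 9.89084849e-01  1.47347067e-01  1.14967906e-05 -4.81657079e-05] [-0.12630132  0.28561282  0.70230405]
```

Run:
```python
import cv2
for n,(x0,y0,x1,y1) in {"top":(190,150,330,255),"scene":(190,150,350,270)}.items():
    i=cv2.imread(f"pics/{n}0.png")[y0:y1,x0:x1]
    cv2.imwrite(f"pics/{n}0c.png",cv2.resize(i,None,fx=5,fy=5,interpolation=cv2.INTER_CUBIC))
```

```text
(no output)
```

View pics/top0c.png

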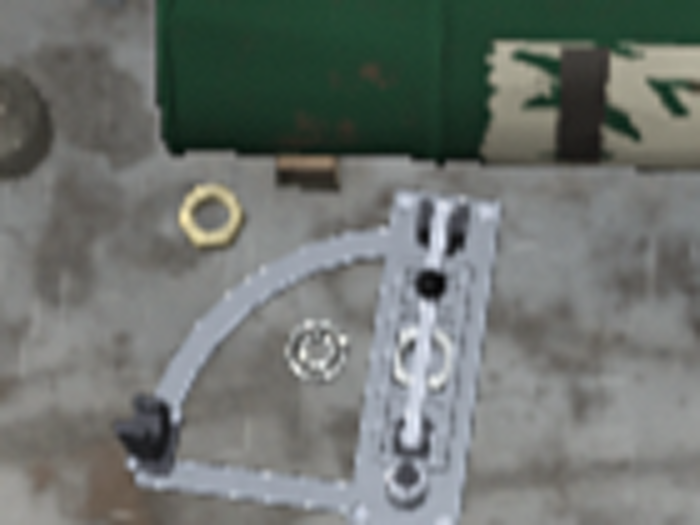

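View pics/scene0c.png

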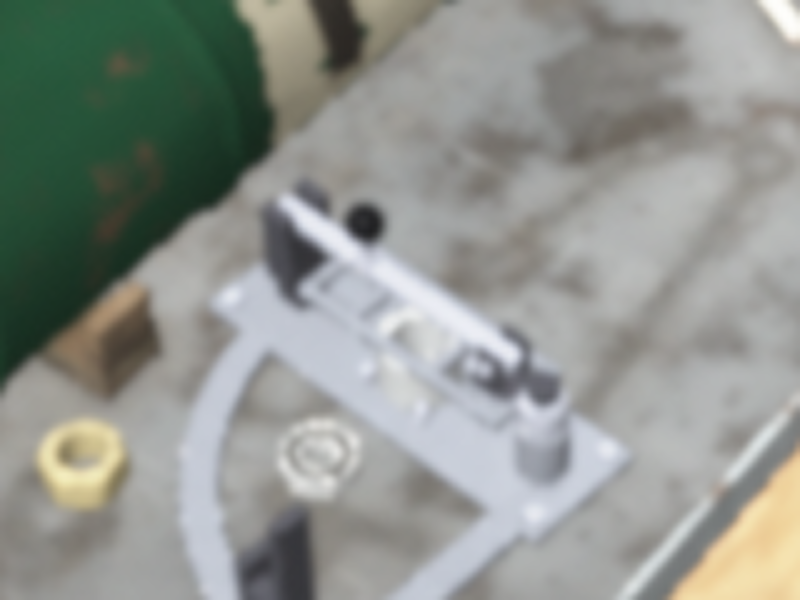

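Top crop shows the hinge post at about px (271,246), the knob at (276,207), the tall-lug second keeper at about (219,236), the nut at (232,193) and the bearing at (253,220). The scene crop shows the same layout, with a green cylinder close behind the gate's far end. Next I'll get coarse positions, then a wrist view.

Run:
```python
from h import *
c=dict(np.load("top0.npz"));P=cloud(c)
h=w(c,190+405/5,150+478/5,.085);k=w(c,190+431/5,150+284/5,.115);tip=w(c,190+441/5,150+205/5,.083)
print("hinge",h,"knob",k,np.linalg.norm((k-h)[:2]),"tip",tip,np.linalg.norm((tip-h)[:2]),np.arctan2(*(k-h)[1::-1]),np.arctan2(*(tip-h)[1::-1]))
kp=w(c,190+150/5,150+435/5,.1);print("keeper2",kp,np.linalg.norm((kp-h)[:2]),np.arctan2(*(kp-h)[1::-1]))
g=P[152:182:3,230:330:12]
print("cyl x",g[...,0].round(2)[:,4]);print(g[...,2].round(2))
s=dict(np.load("scene0.npz"))
c=capture("wrist");R=np.array(c["R"]);t=np.array(c["t"]);o=-R.T@t
print("wristcam",o,"axis",R[2],"K",np.array(c["intrinsics"]).round(0).tolist(),current_position())
```

```text
hinge [0.4702613 0.0258672 0.085    ] knob [0.60757777 0.01108342 0.115     ] 0.13810999480157443 tip [0.67595228 0.00569535 0.083     ] 0.20667772365488749 -0.1072489816085313 -0.09775611057513334
keeper2 [0.49370269 0.20975787 0.1       ] 0.18537873428529983 1.4440055784138452
cyl x [0.78 0.77 0.76 0.75 0.75 0.73 0.73 0.72 0.71 0.71]
[[0.21 0.21 0.21 0.2  0.21 0.21 0.21 0.21 0.22]
 [0.21 0.21 0.2  0.21 0.21 0.21 0.21 0.2  0.2 ]
 [0.2  0.21 0.2  0.2  0.21 0.21 0.2  0.19 0.19]
 [0.19 0.2  0.19 0.2  0.19 0.2  0.19 0.2  0.2 ]
 [0.19 0.19 0.2  0.2  0.19 0.19 0.19 0.19 0.19]
 [0.18 0.18 0.18 0.19 0.19 0.18 0.19 0.18 0.18]
 [0.17 0.17 0.17 0.17 0.18 0.17 0.17 0.17 0.17]
 [0.15 0.17 0.16 0.16 0.17 0.17 0.17 0.16 0.16]
 [0.14 0.14 0.15 0.15 0.16 0.15 0.15 0.14 0.14]
 [0.11 0.12 0.12 0.12 0.14 0.13 0.13 0.12 0.13]]
wristcam [ 0.23939677 -0.55376938  0.38478033] axis [-0.23778787 -0.07114814 -0.96870783] K [[310.0, 0.0, 277.0], [0.0, 310.0, 211.0], [0.0, 0.0, 1.0]] [ 0.17489547 -0.57390569  0.1904493 ]
```

```bash
cat >> h.py <<'E'
def q(a): return [np.cos(a/2),np.sin(a/2),0,0]
E
python3 - <<'E'
from h import *
move_ptp([0.50,0.08,0.32],q(0.0))
c=capture("wrist");cv2.imwrite("pics/w1.png",c["image"]);np.savez("w1.npz",**{k:np.array(c[k]) for k in c})
print(current_clock(),current_force(), (-np.array(c["R"]).T@c["t"]).round(3),np.array(c["R"])[2])
P=cloud(c)
for n in ["knob","gate","bar","sleeve_mid"]:
    for k in spot_in("wrist",n)[:2]: u,v=k["xy"]; print(n,k["conf"],k["xy"],P[int(v),int(u)].round(4))
E
```

```text
3.725 [-0.33071043 -0.12337451 -0.27205962] [0.568 0.08  0.514] [-0.24880699  0.00132003 -0.96855219]
knob 0.78 [323.7, 100.9] [0.6054 0.024  0.1093]
knob 0.17 [304.1, 129.0] [0.5713 0.0426 0.0586]
gate 0.55 [328.7, 124.5] [0.5775 0.0125 0.0826]
bar 0.44 [269.8, 123.9] [0.581  0.0938 0.001 ]
sleeve_mid 0.75 [318.2, 119.3] [0.5868 0.0169 0.0079]
```

View pics/w1.png

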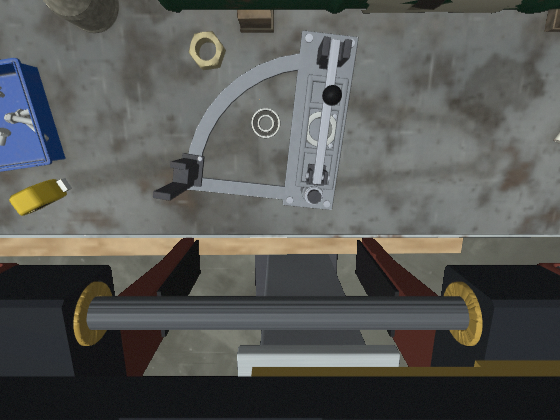

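The wrist view shows the hinge post at about (314,196), the knob at (332,95), the keeper-1 lugs at (335,50) and the second keeper at about (180,172), with its tall lug to the left. Bench to the right of the pen is bare.

Run:
```python
from h import *
c=dict(np.load("w1.npz"));P=cloud(c);im=c["image"];x,y,z=P[...,0],P[...,1],P[...,2]
v,u=np.mgrid[:420,:560]
# knob: dark pixels
gr=im.max(2)
m=(gr<40)&(abs(u-332)<14)&(abs(v-95)<14);uk,vk=u[m].mean(),v[m].mean();print("knob px",uk,vk,m.sum(),w(c,uk,vk,.110))
k=w(c,uk,vk,.110)
# post: circle
m=(z>.068)&(z<.09)&(abs(u-314)<14)&(abs(v-197)<10)
print("post pts",m.sum(),P[m].mean(0),np.ptp(P[m],0), u[m].mean(),v[m].mean())
# bar top line z~.083
m=(z>.076)&(z<.09)&(u>310)&(u<350)&(v<180)&(gr>120)
b=P[m];l=cv2.fitLine(b[:,:2].astype(np.float32),cv2.DIST_HUBER,0,.01,.01).ravel();print("bar line",l,np.arctan2(l[1],l[0]),m.sum())
# plate
m=(z>.003)&(z<.015)&(u>280)&(u<362)&(v>30)&(v<212)&(gr>90)
r=cv2.minAreaRect((P[m][:,:2]*1000).astype(np.float32));print("plate",r)
# keeper2
m=(z>.06)&(z<.16)&(u>145)&(u<215)&(v>145)&(v<205)
for lo in np.arange(.06,.16,.01):
    mm=m&(z>lo)&(z<=lo+.01)
    if mm.sum()>2: print(lo.round(2),mm.sum(),P[mm].mean(0).round(3),P[mm].min(0).round(3),P[mm].max(0).round(3))
i=im[130:215,135:240];cv2.imwrite("pics/w1k.png",cv2.resize(i,None,fx=7,fy=7,interpolation=cv2.INTER_CUBIC))
i=im[25:215,270:370];cv2.imwrite("pics/w1p.png",cv2.resize(i,None,fx=3,fy=3,interpolation=cv2.INTER_CUBIC))
```

```text
knob px 331.9032258064516 94.68100358422939 279 [0.6115054  0.01338517 0.11      ]
post pts 191 [0.47799204 0.02833933 0.07592133] [0.02115966 0.02494414 0.01205434] 313.6020942408377 195.91623036649216
bar line [ 0.99522704 -0.09758675  0.59183794  0.0162506 ] -0.097742304 1144
plate ((577.566650390625, 30.001407623291016), (110.61874389648438, 265.08148193359375), 83.72884368896484)
0.06 60 [0.512 0.209 0.065] [0.488 0.205 0.06 ] [0.529 0.223 0.07 ]
0.07 272 [0.507 0.217 0.074] [0.487 0.205 0.07 ] [0.529 0.23  0.08 ]
0.08 144 [0.517 0.215 0.087] [0.487 0.205 0.08 ] [0.529 0.23  0.09 ]
0.09 52 [0.505 0.216 0.093] [0.488 0.206 0.09 ] [0.527 0.23  0.1  ]
0.1 40 [0.495 0.217 0.105] [0.488 0.21  0.1  ] [0.499 0.231 0.11 ]
0.11 44 [0.495 0.217 0.115] [0.488 0.21  0.11 ] [0.499 0.231 0.12 ]
0.12 41 [0.495 0.217 0.125] [0.487 0.21  0.121] [0.499 0.231 0.13 ]
0.13 53 [0.495 0.217 0.135] [0.487 0.21  0.13 ] [0.499 0.23  0.14 ]
0.14 148 [0.493 0.22  0.145] [0.487 0.21  0.14 ] [0.499 0.232 0.147]
```

View pics/w1k.png

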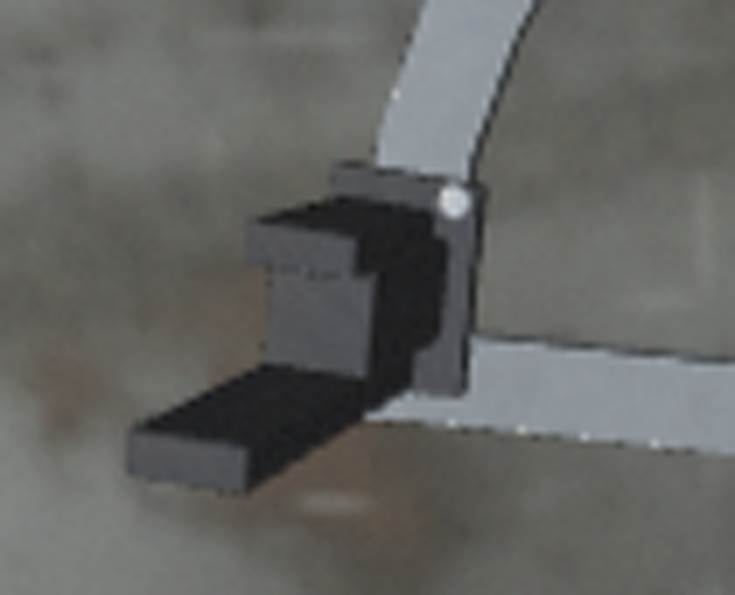

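View pics/w1p.png

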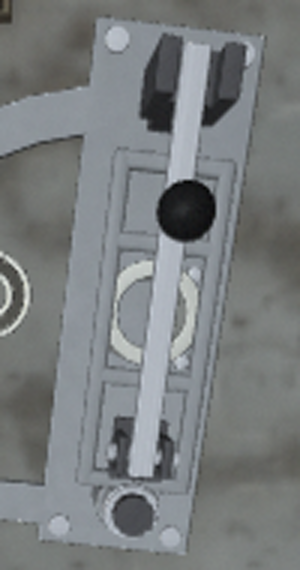

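The bar heading is -0.098 and the hinge is at about (0.477, 0.027). The second keeper's slot comes out at about (0.509, 0.2175), which is r = 193 mm (expected 194) and swing about 1.50, inside the given range. I'll grip the knob and lift.

```bash
cat >> h.py <<'E'
PSI=-0.098; H=np.array([.4773,.0270])
def kp(s,th,dz=0):
    r=.030+.105*np.cos(th)-.032*np.sin(th); z=.078+.105*np.sin(th)+.032*np.cos(th)
    a=PSI+s
    return [H[0]+r*np.cos(a),H[1]+r*np.sin(a),z-.019+dz],q(a)
def ft(s):
    f=np.array(current_force());a=PSI+s
    return np.round([f[0]*np.cos(a)+f[1]*np.sin(a),-f[0]*np.sin(a)+f[1]*np.cos(a),f[2]],1)
E
python3 - <<'E'
from h import *
p,o=kp(0,0)
move_ptp([p[0],p[1],.19],o)
c=capture("wrist");im=c["image"];cv2.imwrite("pics/w2.png",im)
u=np.mgrid[:420,:560][1];v=np.mgrid[:420,:560][0]
for k in spot_in("wrist","knob")[:1]: print(k["xy"],w(c,*k["xy"],.110))
move_gripper(.05)
print("hit",servo_line(p,o,rate=.12,contact_N=8),ft(0))
move_gripper(.0)
print(current_finger_gap(),current_grip_force(),ft(0),current_position(),p,current_clock())
E
```

```text
[279.4, 206.4] [0.61286334 0.01306667 0.11      ]
hit False [-0.   0.7  1.3]
0.00032973623028146053 0.0 [ 0.2  0.4 -0.4] [0.61162212 0.0137832  0.09097869] [np.float64(0.6116522486660231), np.float64(0.01379116665321606), np.float64(0.091)] 7.375
```

The gripper closed on nothing, so I'll look.

Run:
```python
from h import *
c=capture("wrist");cv2.imwrite("pics/w3.png",c["image"]);P=cloud(c)
for k in spot_in("wrist","knob")[:2]: print(k["conf"],k["xy"],w(c,*k["xy"],.110),P[int(k["xy"][1]),int(k["xy"][0])])
c=capture("scene")
for k in spot_in("scene","knob")[:2]: print(k["conf"],k["xy"])
i=c["image"][150:270,190:350]
cv2.imwrite("pics/s3.png",np.hstack([cv2.resize(c["image"][150:250,210:310],(400,400)),cv2.resize(cv2.imread("pics/w3.png"),(400,400))]))
```

```text
0.74 [252.6, 189.0] [0.6485607  0.02513058 0.11      ] [0.64000205 0.03056427 0.06007866]
0.65 [279.2, 189.1] [0.64700805 0.00997023 0.11      ] [0.64238853 0.01044634 0.08406393]
0.57 [278.9, 211.8]
0.55 [266.0, 202.0]
```

View pics/s3.png

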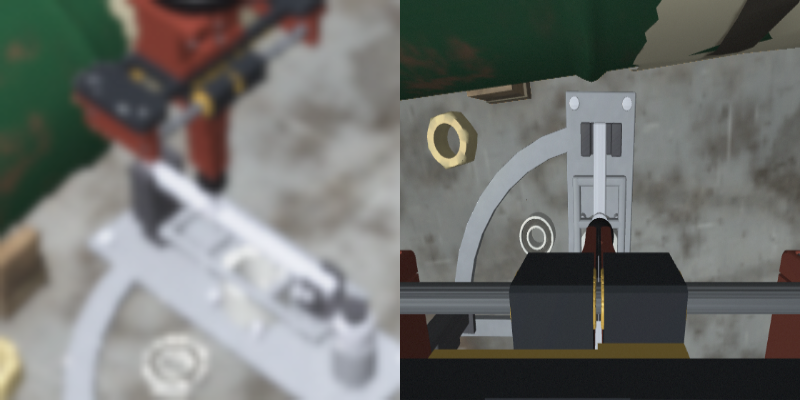

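Run:
```python
from h import *
print("gap before open",current_finger_gap()); move_gripper(.05); print(current_finger_gap())
p,o=kp(0,0)
p2=[p[0]-.05,p[1],.22]
servo_line([p[0],p[1],.16],o); servo_line(p2,o,rate=.2)
c=capture("wrist");P=cloud(c);x,y,z=P[...,0],P[...,1],P[...,2]
cv2.imwrite("pics/w4.png",c["image"])
for k in spot_in("wrist","knob")[:2]: print(k["conf"],k["xy"],w(c,*k["xy"],.110))
m=(z>.092)&(z<.14)&(x>.56)&(x<.66)&(abs(y-.013)<.03)
print(m.sum(),P[m].mean(0),P[m].min(0),P[m].max(0))
m=(z>.068)&(z<.092)&(x>.5)&(x<.69)&(abs(y-.013)<.04)&(c["image"].max(2)>120)
l=cv2.fitLine(P[m][:,:2].astype(np.float32),cv2.DIST_HUBER,0,.01,.01).ravel();print(l,np.arctan2(l[1],l[0]))
xs=P[m];
for a in np.arange(.5,.68,.03):
    s=xs[abs(xs[:,0]-a)<.004]; print(a.round(2),len(s),np.median(s,0).round(4) if len(s) else "")
i=c["image"];cv2.imwrite("pics/w4c.png",i)
print(current_clock())
```

```text
gap before open 0.00014307273109323521
0.050121933777490545
0.63 [274.0, 155.9] [0.60663802 0.0135519  0.11      ]
489 [0.61170536 0.01351247 0.11819906] [0.59993821 0.00224128 0.10961829] [0.62283772 0.02551441 0.12297761]
[ 0.994874   -0.10112218  0.5923944   0.0156934 ] -0.10129532
0.5 41 [0.5023 0.0244 0.0829]
0.53 71 [0.5305 0.0218 0.0831]
0.56 75 [0.5598 0.0188 0.0831]
0.59 83 [0.5899 0.0156 0.0832]
0.62 22 [0.6231 0.0106 0.0834]
0.65 102 [0.6501 0.0098 0.083 ]
0.68 62 [0.6783 0.0075 0.0829]
9.725
```

View pics/w4c.png

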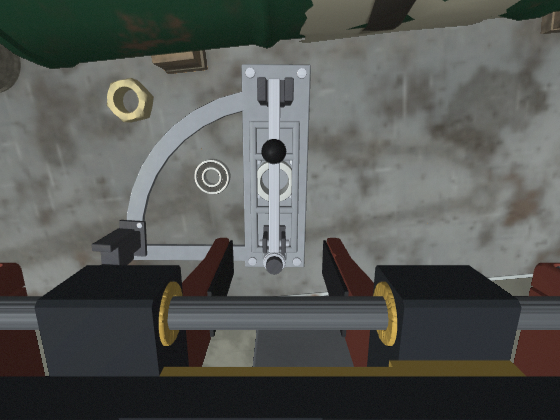

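The knob sits exactly where computed: range data puts its centre at (0.6117, 0.0135). I'll zoom in on the closed-finger picture against this one to see what happened.

Run:
```python
import cv2,numpy as np
a=cv2.imread("pics/w3.png")[70:330,215:345];b=cv2.imread("pics/w4.png")[60:320,195:365]
cv2.imwrite("pics/cmp.png",np.hstack([cv2.resize(a,(300,600),interpolation=cv2.INTER_CUBIC),cv2.resize(b,(392,600),interpolation=cv2.INTER_CUBIC)]))
```

```text
(no output)
```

View pics/cmp.png

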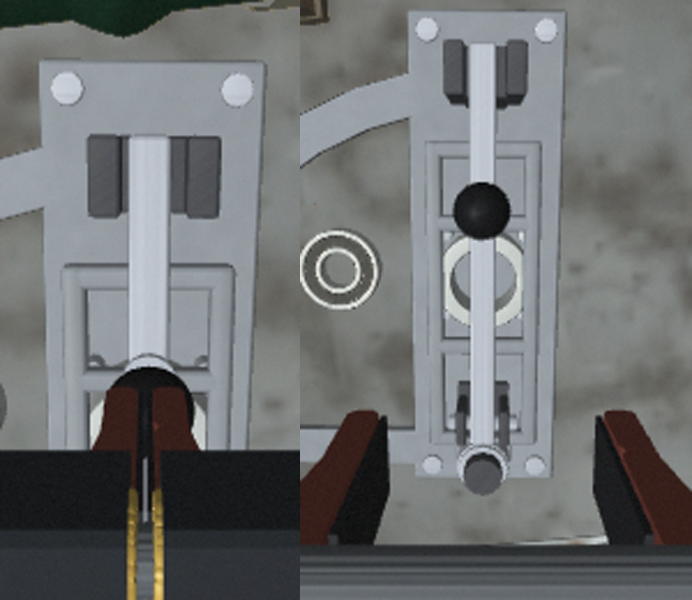

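In the left (closed) crop the fingertips at about row 238 cover the ball, so they shut above it. I'll measure the real fingertip height from the wrist range image.

Run:
```python
from h import *
c=capture("wrist");P=cloud(c);p=np.array(current_position());print(p,current_orientation(),current_joint_pos())
D=P-p
for col in (225,228,232,322,325,330):
    print(col,[(r,D[r,col].round(3).tolist()) for r in range(234,262,5)])
c=capture("scene");P=cloud(c);D=P-p
m=(abs(D[...,0])<.05)&(abs(D[...,1])<.06)&(D[...,2]<.1)&(D[...,2]>-.05)
print(m.sum());b=D[m]; 
for lo in np.arange(-.05,.1,.015):
    s=b[(b[:,2]>lo)&(b[:,2]<=lo+.015)]
    if len(s):print(lo.round(3),len(s),s.min(0).round(3),s.max(0).round(3))
```

```text
[0.56151712 0.01381654 0.21842464] [ 9.98797971e-01 -4.90049052e-02 -1.06176299e-03 -7.06018172e-05] [-9.84019935e-02  2.80521588e-01  1.55501228e+00  3.75057241e-05
  1.30818670e+00  1.57043369e+00]
225 [(234, [-0.064, 0.081, -0.217]), (239, [0.014, 0.028, 0.035]), (244, [0.014, 0.027, 0.043]), (249, [0.012, 0.026, 0.047]), (254, [0.012, 0.025, 0.052]), (259, [0.011, 0.025, 0.057])]
228 [(234, [-0.064, 0.077, -0.218]), (239, [0.013, 0.026, 0.034]), (244, [0.012, 0.026, 0.039]), (249, [0.012, 0.025, 0.046]), (254, [0.01, 0.025, 0.048]), (259, [0.008, 0.025, 0.049])]
232 [(234, [-0.065, 0.071, -0.218]), (239, [-0.072, 0.072, -0.217]), (244, [0.01, 0.025, 0.034]), (249, [0.007, 0.025, 0.034]), (254, [0.005, 0.025, 0.035]), (259, [0.002, 0.026, 0.036])]
322 [(234, [-0.077, -0.054, -0.218]), (239, [-0.084, -0.053, -0.218]), (244, [-0.092, -0.053, -0.218]), (249, [-0.1, -0.053, -0.219]), (254, [-0.107, -0.052, -0.218]), (259, [-0.115, -0.052, -0.219])]
325 [(234, [-0.078, -0.058, -0.219]), (239, [-0.085, -0.058, -0.218]), (244, [0.007, -0.025, 0.039]), (249, [0.005, -0.025, 0.04]), (254, [0.003, -0.025, 0.041]), (259, [0.0, -0.024, 0.043])]
330 [(234, [-0.078, -0.065, -0.218]), (239, [0.008, -0.029, 0.035]), (244, [0.008, -0.028, 0.043]), (249, [0.008, -0.027, 0.047]), (254, [0.007, -0.026, 0.052]), (259, [0.006, -0.025, 0.057])]
295
0.025 40 [-0.013 -0.029  0.029] [0.013 0.039 0.04 ]
0.04 69 [-0.015 -0.03   0.04 ] [0.015 0.039 0.055]
0.055 62 [-0.014 -0.035  0.055] [0.012 0.039 0.07 ]
0.07 76 [-0.015 -0.036  0.07 ] [0.011 0.04  0.085]
0.085 48 [-0.016 -0.035  0.085] [0.006 0.043 0.1  ]
```

Both cameras put the actual fingertips about 33 mm above the reported TCP, laterally centred. I'll correct for that and grasp again.

```bash
sed -i 's/H=np.array(\[.4773,.0270\])/H=np.array([.4773,.0270]); TZ=.033/; s/z-.019+dz/z-.019-TZ+dz/' h.py
python3 - <<'E'
from h import *
p,o=kp(0,0)
servo_line([p[0],p[1],.13],o,rate=.2)
print("hit",servo_line(p,o,rate=.1,contact_N=6),ft(0))
move_gripper(.0)
print(current_finger_gap(),current_grip_force(),ft(0),current_position(),p,current_clock())
if current_finger_gap()>.018:
    for th in (.08,.16,.24):
        p,o=kp(0,th); print(servo_line(p,o,rate=.08,contact_N=25),ft(0),current_finger_gap())
    c=capture("wrist");P=cloud(c);m=(P[...,0]>.64)&(P[...,0]<.7)&(abs(P[...,1]-.008)<.02)&(P[...,2]>.09)&(c["image"].max(2)>120)
    b=P[m]; print(m.sum(), np.polyfit(b[:,0],b[:,2],1) if m.sum()>9 else '', b.max(0) if m.sum() else ''); cv2.imwrite("pics/w5.png",c["image"])
print(current_clock())
E
```

```text
hit False [-0.5 -0.8  0.3]
0.022406971623815025 30.0004979968071 [ 0.5 -1.5  3.5] [0.61195615 0.01362977 0.05835182] [np.float64(0.6116522486660231), np.float64(0.01379116665321606), np.float64(0.057999999999999996)] 11.9167
False [ 1.8 -1.1 -2.2] 0.022635302359706223
False [ 1.4  0.1 -2.8] 0.02228236157447315
False [-0.  -0.  -2.6] 0.02230677184177148
1664 [ 0.23850656 -0.03740625] [0.67652525 0.01769853 0.12507214]
12.7417
```

Tilt is 0.235 with almost no force. Now the swing.

Run:
```python
from h import *
for s in np.linspace(0,1.38,13)[1:]:
    p,o=kp(s,.24)
    if servo_line(p,o,rate=.12,contact_N=20): print("CONTACT",s,ft(s));break
    f=ft(s)
    if s>1 or abs(f).max()>6: print(round(s,2),f,current_finger_gap())
else:
    f0=ft(1.38)
    for s in np.arange(1.40,1.581,.02):
        p,o=kp(s,.24); h=servo_line(p,o,rate=.03,contact_N=8); f=ft(s); print(round(s,2),h,f)
        if h or abs(f[1]-f0[1])>7: break
c=capture("wrist");cv2.imwrite("pics/w6.png",c["image"])
P=cloud(c);p=current_position();print(p,np.arctan2(p[1]-H[1],p[0]-H[0])-PSI,current_finger_gap(),current_clock())
np.savez("w6.npz",**{k:np.array(c[k]) for k in c})
```

```text
1.03 [-3.4 -1.9 -4.1] 0.022265666290969426
1.15 [-1.3  1.  -2.8] 0.022577839932041408
1.26 [ 0.1 -1.3 -2.4] 0.02240320121774921
1.38 [ 1.5 -2.1 -2.2] 0.022277650886036563
1.4 False [ 4.5 -2.6  0.5]
1.42 False [ 5.1 -1.9  0.5]
1.44 False [ 4.2 -2.3  1.1]
1.46 False [ 5.  -2.8  1. ]
1.48 False [ 5.5 -2.1 -0.3]
1.5 False [ 5.6 -1.1  0.6]
1.52 False [ 5.6 -1.2  0.9]
1.54 False [ 6.3 -0.3 -0.1]
1.56 False [ 5.5 -6.7 -3.3]
1.58 False [  3.5 -11.5  -7.5]
[0.49306293 0.15127161 0.08268886] 1.5426275288230389 0.022102833410169352 18.4917
```

Contact with the tall lug started at about 1.53, as predicted; I'm holding 11 N at the knob. Backing off to the slot's middle (1.506) and lowering.

Run:
```python
from h import *
S=1.506
p,o=kp(S,.24);servo_line(p,o,rate=.03);print(ft(S))
for th in (.18,.12,.06,.02):
    p,o=kp(S,th);h=servo_line(p,o,rate=.05,contact_N=10);x=current_position();print(th,h,ft(S),np.round(np.array(x)-p,4),np.arctan2(x[1]-H[1],x[0]-H[0])-PSI)
    if h: break
print(current_finger_gap(),current_clock())
```

```text
[ 5.3 -2.5  0.1]
0.18 False [ 5.5 -2.1  0.6] [ 0.0012  0.0009 -0.0001] 1.498163753501556
0.12 False [ 5.5 -1.4  1.6] [ 0.      0.0009 -0.0006] 1.5069007946397714
0.06 False [6.  0.2 0.7] [-0.0007  0.0007 -0.001 ] 1.5116084861210681
0.02 False [ 4.9 -0.2  0.6] [-0.0008  0.0005 -0.0011] 1.5121385247399919
0.022692455424494412 20.05
```

Run:
```python
from h import *
move_gripper(.05)
x=np.array(current_position());a=PSI+1.506
servo_line([x[0],x[1],.16],q(a),rate=.15)
move_ptp([.52,.12,.24],q(a-.8))
c=capture("wrist");P=cloud(c);x,y,z=P[...,0],P[...,1],P[...,2]
cv2.imwrite("pics/w7.png",c["image"]);np.savez("w7.npz",**{k:np.array(c[k]) for k in c})
dx=x-H[0];dy=y-H[1];t=np.arctan2(dy,dx)-PSI;r=np.hypot(dx,dy)
m=(z>.102)&(z<.13)&(r>.1)&(r<.16)&(t>1.1)&(t<1.65);print("knob",m.sum(),P[m].mean(0),z[m].max(),np.median(t[m]),r[m].mean())
m=(z>.07)&(z<.10)&(r>.045)&(r<.182)&(c["image"].max(2)>120)&(t>1.2)&(t<1.7)
print("bar",m.sum(),np.polyfit(r[m],z[m],1),np.median(t[m]))
for lo in np.arange(.18,.215,.005):
    mm=(z>.068)&(z<.10)&(r>lo)&(r<lo+.005)&(c["image"].max(2)>120)&(t>1.2)&(t<1.7); print(lo.round(3),mm.sum(),np.median(z[mm]) if mm.any() else '')
for s in silhouettes("wrist","sleeve_mid")[:2]:
    g=s["region"];b=P[g];print("sleeve",s["conf"],s["xy"],g.sum(),np.median(b,0))
    b=b[abs(b[:,2]-.044)<.004]; print(len(b),cv2.minEnclosingCircle((b[:,:2]*1000).astype(np.float32)) if len(b)>5 else '')
C=H+.095*np.array([np.cos(PSI),np.sin(PSI)]);print("pred sleeve",C)
m=(abs(z-.044)<.004)&(np.hypot(x-C[0],y-C[1])<.04);print(m.sum(),cv2.minEnclosingCircle((P[m][:,:2]*1000).astype(np.float32)))
i=c["image"];cv2.imwrite("pics/w7c.png",i);print(current_clock())
```

```text
knob 403 [0.49997645 0.16060108 0.11799765] 0.12296757168955134 1.4977902610949156 0.13563506570609474
bar 994 [0.00082032 0.0828768 ] 1.5109334038834978
0.18 45 0.08322326227912362
0.185 51 0.08305475470740716
0.19 48 0.08314402440082186
0.195 47 0.08305020916962115
0.2 47 0.08328338570944693
0.205 1 0.08174812761045291
0.21 0 
0.215 0 
sleeve 0.69 [263.7, 208.8] 4587 [nan nan nan]
4 
sleeve 0.57 [371.5, 197.1] 1106 [nan nan nan]
634 ((571.0431518554688, 18.147510528564453), 24.992877960205078)
pred sleeve [0.57184417 0.0177049 ]
661 ((571.5704956054688, 17.968305587768555), 25.205657958984375)
22.3167
```

View pics/w7c.png

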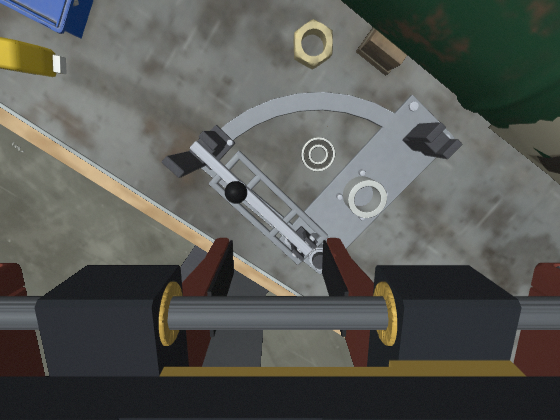

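The bar is level in the second keeper: top at z 0.083 along its whole length, swing about 1.51. The sleeve, at px (368,199), measures (0.5715, 0.0180), matching the prediction. Now taking it out.

Run:
```python
from h import *
import sys
o=q(PSI);C=[.5715,.0180]
move_ptp([*C,.14],o);move_gripper(.086)
servo_line([*C,.03],o,rate=.15)
h=servo_line([*C,-.015],o,rate=.06,contact_N=6);print("down",h,current_position(),current_force())
move_gripper(0.0);g=current_finger_gap();print(g,current_grip_force(),current_force(),current_clock())
z=current_position()[2]
if not .045<g<.055: sys.exit()
servo_line([*C,.01],o,rate=.08);servo_line([*C,.10],o,rate=.15)
print(current_finger_gap(),current_force())
D=[.53,-.20]
servo_line([*D,.10],o,rate=.2);servo_line([*D,.01],o,rate=.15)
print("place",servo_line([*D,z-.010],o,rate=.03,contact_N=4),current_position(),z,current_force(),current_finger_gap(),current_clock())
```

```text
down False [ 0.57168254  0.01798932 -0.01493238] [0.4319422  0.36583582 0.831369  ]
0.04874083991056359 30.003199372440577 [-0.42830675 -0.31007535  2.08721607] 26.1583
0.048916759811314 [ 0.56136405  0.2491762  -3.64323226]
place True [ 0.52973426 -0.19986815 -0.0228921 ] -0.014868210122830385 [0.2716159  0.20479091 4.17309475] 0.04877566348306816 30.3833
```

Run:
```python
from h import *
o=q(PSI);D=[.53,-.20]
move_gripper(.086);servo_line([*D,.12],o,rate=.15)
move_ptp([.48,-.05,.28],q(0))
c=capture("wrist");P=cloud(c);x,y,z=P[...,0],P[...,1],P[...,2];cv2.imwrite("pics/w8.png",c["image"])
m=(z>.025)&(z<.05)&(np.hypot(x-D[0],y-D[1])<.05);print("sleeve",m.sum(),np.median(z[m]),cv2.minEnclosingCircle((P[m&(z>.032)][:,:2]*1000).astype(np.float32)))
dx=x-H[0];dy=y-H[1];t=np.arctan2(dy,dx)-PSI;r=np.hypot(dx,dy)
m=(z>.07)&(z<.10)&(r>.05)&(r<.182)&(c["image"].max(2)>120)&(t>1.2)&(t<1.7);print("bar",m.sum(),np.polyfit(r[m],z[m],1) if m.sum()>9 else '',np.median(t[m]))
a=capture("top");A=cloud(a);b=dict(np.load("top0.npz"));B=cloud(b)
for n in("bearing","nut","tape","tin"):
    print(n,[(np.round(k["xy"]),round(k["conf"],2)) for k in spot_in("top",n)[:1]])
d=cv2.absdiff(a["image"],b["image"]).max(2)
for n,(u,v) in {"bearing":(253,220),"nut":(232,193),"tape":(155,245),"tin":(398,227)}.items(): print(n,np.median(d[v-6:v+7,u-6:u+7]))
print(current_clock(),current_force())
```

```text
sleeve 695 0.03560083128684279 ((529.8643188476562, -198.6337127685547), 25.192079544067383)
bar 772 [0.00487703 0.08288827] 1.510889328147266
bearing [(array([237., 238.]), 0.3)]
nut [(array([242., 237.]), 0.7)]
tape [(array([153., 245.]), 0.45)]
tin [(array([399., 227.]), 0.63)]
bearing 2.0
nut 2.0
tape 2.0
tin 2.0
33.4333 [ 0.96189713 -0.7154376   0.0574874 ]
```

The sleeve stands upright with its top at 36 mm, the bar is level in the second keeper, and nothing else has moved. Handing in.

```bash
python3 -c "
from bench import *
print(close_job())"
```

```text
the job is handed in; nothing more can be done
None
```

The job is handed in at about 33 s of the 56 s: the gate is latched back in the second keeper, the sleeve stands upright on the bare bench at about (0.53, -0.20), and the bearing, nut, tape and tin lie where they were.

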